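# Put the row of coffee tins away in order

### The arm

A 6-joint arm with a two-finger parallel gripper is mounted at the origin on the work surface. World frame = base frame: x ahead of the robot, y to its left, z up, the work surface at z = 0. Lengths are in m, angles in degrees, forces in N, time in s.
With the tool pointing down it reaches from about 0.325 to 0.85 m from the base axis. Payload 4.4 kg.
Tool frame: the origin (TCP) lies midway between the tips of the shut fingers; the grasp point (between the pads) lies 19 mm behind it; z points along the fingers, x is the direction in which the jaws open and shut, and the axes are right-handed (so a half turn about z gives the same grasp; the last joint's range is limited). The gripper opens to 94 mm and grips with 3 to 60 N. Pads are 16 mm wide; open, the fingers measure 119 mm over their backs; the gripper's body (75 mm by 177 mm) begins 78 mm behind the grasp point.
Start: joints at [-78.295, 11.837, 88.321, -0, 79.842, -8.623], TCP at [0.2, -0.539, 0.178] pointing down, gripper open.
Joint ranges: [-156.59, 156.59], [-49.26, 127.26], [12.9, 141.05], [-63.56, 243.56], [4.71, 150.69], [-161.64, 161.64]. Speed limits (degrees/s): [159.86, 159.86, 180, 180, 180, 180].

### API

Orientations are given as a 3x3 rotation matrix whose columns are the frame's x, y, z axes.
In Python, from workcell import ctrl, imaging, hand_in gives the robot as it stands.
- The arm moves only by the tool arm_command, never from a script. Its argument "increments" is a list that holds one entry, the list of rows, each a list of 7 numbers: the shift along the tool's x, y, z in units of 60 cm (1.0 is 60 cm), then the turn, a rotation vector about the tool's x, y, z in units of 90 degrees (1.0 is 90 degrees), then the closure, from 0 (fully open) to 1 (shut). A call has 1 to 5 rows; each row is the pose to reach, as a shift and turn from the pose commanded when the call began, along the tool's axes at that moment; what a row does not reach only later rows make up. A row lasts 1/12 s, in which the tool goes at most 41.7 mm and 7.16 degrees, less where a joint would pass 70% of its speed; a pose out of reach is approached as far as the arm can. A call with a number of a shift or a turn outside -1 to 1 is refused whole. A call with a gripper value outside its range is refused whole. The fingers move at their own pace and stop on an object; the grip force is fixed at half the most. Time passes only in rows, so rows that repeat a pose let the fingers close. It gives the time, the measured TCP pose, the force and the opening at its end, in the units of the state.
- ctrl.state(): the state, without advancing time (a new reading comes with each control period).
- imaging.camera(name): name is "side" or "top"; returns a dict with "frame" (420x560x3 uint8, blue, green, red), "range_z" (420x560 float32, m along the optical axis (not along the pixel's ray), 0 where there is no reading), "camera_matrix" (3x3 intrinsics, pixels), "R" (3x3) and "t" (3): a world point X has camera coordinates R X + t. Camera axes: x right, y down, z forward; pixel columns grow to the right and rows downward; lengths in m; the calibration is good to about 2 mm. A picture is of the moment at which its call begins.
- hand_in(): hands the job in, once; it reports no verdict.
The state is a dict: "clock": time; "qpos": joint angles; "qd": joint speeds; "joint_torque": joint torques, N m; "tcp_pos": TCP position; "tool_rot": TCP orientation; "contact_force": force on the tool from outside, world axes, zero at the start; "moment": the same for the moment, N m; "gripper_width": finger opening in m.
Only numpy, scipy, OpenCV 4.12 (cv2) and the standard library are available. Lean on these libraries where they do the work, as an engineer would, in place of code of your own. Each camera call takes 0.05 s, during which the arm holds its last target.

### The job

Move the four coffee tins from the grey drying tray into the wooden rack, one to each pocket, keeping every tin upright all the way. Keep the row in order, counted from the rack's white end: the tin that now stands nearest the robot goes into the pocket next to the white end block, the next nearest into the pocket after it, and so on, so that the farthest tin ends up next to the black end block. Leave all four standing flat on the pocket floors, released and still.

Things in the scene. Friction and masses are not known exactly. Their poses are not given: they have to be found in the camera images.
- tin_red: Loose round coffee tin: bare aluminium body, red screw lid and a red band. 42 mm diameter, 67.5 mm tall, about 90 g, grip it round the body. Starts upright on the red coaster. Origin: centre of its underside, z up.
- tin_yellow: Loose round coffee tin: bare aluminium body, yellow screw lid and a yellow band. 42 mm diameter, 67.5 mm tall, about 90 g, grip it round the body. Starts upright on the yellow coaster. Origin: centre of its underside, z up.
- tin_blue: Loose round coffee tin: bare aluminium body, blue screw lid and a blue band. 42 mm diameter, 67.5 mm tall, about 90 g, grip it round the body. Starts upright on the blue coaster. Origin: centre of its underside, z up.
- tin_green: Loose round coffee tin: bare aluminium body, green screw lid and a green band. 42 mm diameter, 67.5 mm tall, about 90 g, grip it round the body. Starts upright on the green coaster. Origin: centre of its underside, z up.
- coaster_red: Fixed flat red disc, 62 mm diameter, 4 mm thick, in the grey drying tray; the red tin starts on it and it stays behind to show where that tin stood. Origin: centre of its underside, 6 mm above the table. x: along the row, away from the robot (within 0.2 rad of world x). The coasters lie in a straight row, 70 mm apart, in any colour order.
- coaster_yellow: Fixed flat yellow disc, 62 mm diameter, 4 mm thick, in the grey drying tray; the yellow tin starts on it and it stays behind to show where that tin stood. Origin: centre of its underside, 6 mm above the table. x: along the row, away from the robot (within 0.2 rad of world x). Tray: 310 by 90 mm, 12 mm high.
- coaster_blue: Fixed flat blue disc, 62 mm diameter, 4 mm thick, in the grey drying tray; the blue tin starts on it and it stays behind to show where that tin stood. Origin: centre of its underside, 6 mm above the table. x: along the row, away from the robot (within 0.2 rad of world x).
- coaster_green: Fixed flat green disc, 62 mm diameter, 4 mm thick, in the grey drying tray; the green tin starts on it and it stays behind to show where that tin stood. Origin: centre of its underside, 6 mm above the table. x: along the row, away from the robot (within 0.2 rad of world x).
- rack: Fixed light-wood rack on the other side from the tray. Origin: centre of its underside, on the table; x along its row of four pockets, pointing away from the robot (within 0.2 rad). Pocket centres at x = -105, -35, 35, 105 mm, y = 0; each 60 by 60 mm inside, floor 10 mm and wall tops 22 mm above the table. 350 by 72 mm overall with end blocks.
- cap_white: Fixed white end block, 28 by 72 mm, 36 mm high, at one end of the rack (near or far end, it varies; a like black block is at the other). Origin: centre of its underside, on the rack's x axis, 161 mm from the rack's origin, so 56, 126, 196 and 266 mm from the pocket centres.
Things that resemble listed ones, but are neither listed nor needed, are in the scene too. What is shaped like the tin_red but purple is not meant.

How it is judged (in metres and radians):
At the end, for the whole second after the job is handed in: Counted from the white block, the rack's pockets hold the tins in the order of their coasters, nearest the robot first; each tin within about 14 mm of its pocket's centre, on the pocket floor (5 mm), upright within 0.1 rad, at rest (y of tin_red in the frame of rack between -0.014 and 0.014 m and x of tin_red in the frame of rack between -0.121 and 0.121 m and z of tin_red in the frame of rack between 0.006 and 0.015 m and angle between each of tin_red, tin_yellow, tin_blue, tin_green's own z axis and vertical below 0.1 rad and linear speed of each of tin_red, tin_yellow, tin_blue, tin_green below 0.02 m/s and angular speed of each of tin_red, tin_yellow, tin_blue, tin_green below 0.2 rad/s and ((x of each of coaster_yellow, coaster_blue, coaster_green in the frame of coaster_red above 0 m and horizontal distance between tin_red and cap_white between 0.04 and 0.072 m) or (x of each of coaster_yellow, coaster_blue in the frame of coaster_red above 0 m and x of coaster_green in the frame of coaster_red below 0 m and horizontal distance between tin_red and cap_white between 0.11 and 0.142 m) or (x of each of coaster_yellow, coaster_green in the frame of coaster_red above 0 m and x of coaster_blue in the frame of coaster_red below 0 m and horizontal distance between tin_red and cap_white between 0.11 and 0.142 m) or (x of coaster_yellow in the frame of coaster_red above 0 m and x of each of coaster_blue, coaster_green in the frame of coaster_red below 0 m and horizontal distance between tin_red and cap_white between 0.18 and 0.212 m) or (x of coaster_yellow in the frame of coaster_red below 0 m and x of each of coaster_blue, coaster_green in the frame of coaster_red above 0 m and horizontal distance between tin_red and cap_white between 0.11 and 0.142 m) or (x of each of coaster_yellow, coaster_green in the frame of coaster_red below 0 m and x of coaster_blue in the frame of coaster_red above 0 m and horizontal distance between tin_red and cap_white between 0.18 and 0.212 m) or (x of each of coaster_yellow, coaster_blue in the frame of coaster_red below 0 m and x of coaster_green in the frame of coaster_red above 0 m and horizontal distance between tin_red and cap_white between 0.18 and 0.212 m) or (x of each of coaster_yellow, coaster_blue, coaster_green in the frame of coaster_red below 0 m and horizontal distance between tin_red and cap_white between 0.25 and 0.282 m)) and y of tin_yellow in the frame of rack between -0.014 and 0.014 m and x of tin_yellow in the frame of rack between -0.121 and 0.121 m and z of tin_yellow in the frame of rack between 0.006 and 0.015 m and ((x of each of coaster_red, coaster_blue, coaster_green in the frame of coaster_yellow above 0 m and horizontal distance between tin_yellow and cap_white between 0.04 and 0.072 m) or (x of each of coaster_red, coaster_blue in the frame of coaster_yellow above 0 m and x of coaster_green in the frame of coaster_yellow below 0 m and horizontal distance between tin_yellow and cap_white between 0.11 and 0.142 m) or (x of each of coaster_red, coaster_green in the frame of coaster_yellow above 0 m and x of coaster_blue in the frame of coaster_yellow below 0 m and horizontal distance between tin_yellow and cap_white between 0.11 and 0.142 m) or (x of coaster_red in the frame of coaster_yellow above 0 m and x of each of coaster_blue, coaster_green in the frame of coaster_yellow below 0 m and horizontal distance between tin_yellow and cap_white between 0.18 and 0.212 m) or (x of coaster_red in the frame of coaster_yellow below 0 m and x of each of coaster_blue, coaster_green in the frame of coaster_yellow above 0 m and horizontal distance between tin_yellow and cap_white between 0.11 and 0.142 m) or (x of each of coaster_red, coaster_green in the frame of coaster_yellow below 0 m and x of coaster_blue in the frame of coaster_yellow above 0 m and horizontal distance between tin_yellow and cap_white between 0.18 and 0.212 m) or (x of each of coaster_red, coaster_blue in the frame of coaster_yellow below 0 m and x of coaster_green in the frame of coaster_yellow above 0 m and horizontal distance between tin_yellow and cap_white between 0.18 and 0.212 m) or (x of each of coaster_red, coaster_blue, coaster_green in the frame of coaster_yellow below 0 m and horizontal distance between tin_yellow and cap_white between 0.25 and 0.282 m)) and y of tin_blue in the frame of rack between -0.014 and 0.014 m and x of tin_blue in the frame of rack between -0.121 and 0.121 m and z of tin_blue in the frame of rack between 0.006 and 0.015 m and ((x of each of coaster_red, coaster_yellow, coaster_green in the frame of coaster_blue above 0 m and horizontal distance between tin_blue and cap_white between 0.04 and 0.072 m) or (x of each of coaster_red, coaster_yellow in the frame of coaster_blue above 0 m and x of coaster_green in the frame of coaster_blue below 0 m and horizontal distance between tin_blue and cap_white between 0.11 and 0.142 m) or (x of each of coaster_red, coaster_green in the frame of coaster_blue above 0 m and x of coaster_yellow in the frame of coaster_blue below 0 m and horizontal distance between tin_blue and cap_white between 0.11 and 0.142 m) or (x of coaster_red in the frame of coaster_blue above 0 m and x of each of coaster_yellow, coaster_green in the frame of coaster_blue below 0 m and horizontal distance between tin_blue and cap_white between 0.18 and 0.212 m) or (x of coaster_red in the frame of coaster_blue below 0 m and x of each of coaster_yellow, coaster_green in the frame of coaster_blue above 0 m and horizontal distance between tin_blue and cap_white between 0.11 and 0.142 m) or (x of each of coaster_red, coaster_green in the frame of coaster_blue below 0 m and x of coaster_yellow in the frame of coaster_blue above 0 m and horizontal distance between tin_blue and cap_white between 0.18 and 0.212 m) or (x of each of coaster_red, coaster_yellow in the frame of coaster_blue below 0 m and x of coaster_green in the frame of coaster_blue above 0 m and horizontal distance between tin_blue and cap_white between 0.18 and 0.212 m) or (x of each of coaster_red, coaster_yellow, coaster_green in the frame of coaster_blue below 0 m and horizontal distance between tin_blue and cap_white between 0.25 and 0.282 m)) and y of tin_green in the frame of rack between -0.014 and 0.014 m and x of tin_green in the frame of rack between -0.121 and 0.121 m and z of tin_green in the frame of rack between 0.006 and 0.015 m and ((x of each of coaster_red, coaster_yellow, coaster_blue in the frame of coaster_green above 0 m and horizontal distance between tin_green and cap_white between 0.04 and 0.072 m) or (x of each of coaster_red, coaster_yellow in the frame of coaster_green above 0 m and x of coaster_blue in the frame of coaster_green below 0 m and horizontal distance between tin_green and cap_white between 0.11 and 0.142 m) or (x of each of coaster_red, coaster_blue in the frame of coaster_green above 0 m and x of coaster_yellow in the frame of coaster_green below 0 m and horizontal distance between tin_green and cap_white between 0.11 and 0.142 m) or (x of coaster_red in the frame of coaster_green above 0 m and x of each of coaster_yellow, coaster_blue in the frame of coaster_green below 0 m and horizontal distance between tin_green and cap_white between 0.18 and 0.212 m) or (x of coaster_red in the frame of coaster_green below 0 m and x of each of coaster_yellow, coaster_blue in the frame of coaster_green above 0 m and horizontal distance between tin_green and cap_white between 0.11 and 0.142 m) or (x of each of coaster_red, coaster_blue in the frame of coaster_green below 0 m and x of coaster_yellow in the frame of coaster_green above 0 m and horizontal distance between tin_green and cap_white between 0.18 and 0.212 m) or (x of each of coaster_red, coaster_yellow in the frame of coaster_green below 0 m and x of coaster_blue in the frame of coaster_green above 0 m and horizontal distance between tin_green and cap_white between 0.18 and 0.212 m) or (x of each of coaster_red, coaster_yellow, coaster_blue in the frame of coaster_green below 0 m and horizontal distance between tin_green and cap_white between 0.25 and 0.282 m))); the robot touches nothing.
It fails at once if the red tin is tipped by more than about 35 degrees (angle between tin_red's own z axis and vertical above 0.6 rad).
It fails at once if the yellow tin is tipped by more than about 35 degrees (angle between tin_yellow's own z axis and vertical above 0.6 rad).
It fails at once if the blue tin is tipped by more than about 35 degrees (angle between tin_blue's own z axis and vertical above 0.6 rad).
It fails at once if the green tin is tipped by more than about 35 degrees (angle between tin_green's own z axis and vertical above 0.6 rad).
It also fails if it takes over 115 s, if anything falls off the work surface, if the arm or the gripper's body presses on something with over 40 N, if the wrist force passes 120 N, or if a joint passes its speed limit or range.

## Working session

There is one attempt and no reset: what is moved stays moved. The work goes in short steps, Python scripts to look and compute and a tool call to move; the robot and the scene stay as the last step left them, time stands still between calls to the robot, and variables do not carry over. Pictures are saved under pics/ and viewed, and the job is handed in when it is done.

Besides the shell and the picture viewer there is one more tool, called after "Emit:" as name(argument=value, ...) on one line, values as JSON. arm_command: Moves the arm, as the interface text tells. Its arguments: {"type":"object","properties":{"increments":{"type":"array","items":{"type":"array","items":{"type":"array","items":{"type":"number"}}}}},"required":["increments"]}

```bash
ls; mkdir -p pics; python3 - <<'E'
from workcell import ctrl, imaging
import cv2, numpy as np
s=ctrl.state(); print({k:np.round(v,3).tolist() for k,v in s.items()})
for n in("side","top"):
    c=imaging.camera(n); cv2.imwrite(f"pics/{n}0.png",c["frame"])
    np.savez(f"{n}0.npz",**c); print(n,np.round(c["camera_matrix"],1).tolist(),np.round(c["R"],3).tolist(),np.round(c["t"],3), "cam pos",-c["R"].T@c["t"])
E
```

```text
pics
{'clock': 0.0, 'qpos': [-78.296, 11.883, 88.402, -0.001, 79.842, -8.623], 'qd': [0.094, 0.029, -0.035, -0.093, -0.011, 0.019], 'joint_torque': [0.0, -37.088, -28.142, 0.07, 0.036, -0.0], 'tcp_pos': [0.2, -0.538, 0.177], 'tool_rot': [[0.347, -0.938, -0.0], [-0.938, -0.347, 0.002], [-0.002, -0.0, -1.0]], 'contact_force': [0.187, 0.056, 0.782], 'moment': [-0.044, 0.027, -0.042], 'gripper_width': 0.094}
side [[389.4, 0.0, 281.9], [0.0, 389.4, 210.2], [0.0, 0.0, 1.0]] [[-0.812, -0.583, 0.0], [-0.452, 0.629, -0.633], [0.369, -0.514, -0.774]] [0.44  0.265 0.644] cam pos [0.23946226 0.42162754 0.66641458]
top [[416.2, 0.0, 277.3], [0.0, 416.2, 211.8], [0.0, 0.0, 1.0]] [[0.009, -0.999, 0.037], [-0.994, -0.013, -0.109], [0.11, -0.036, -0.993]] [-0.016  0.524  0.705] cam pos [0.44387951 0.01641531 0.75847369]
```

View pics/top0.png

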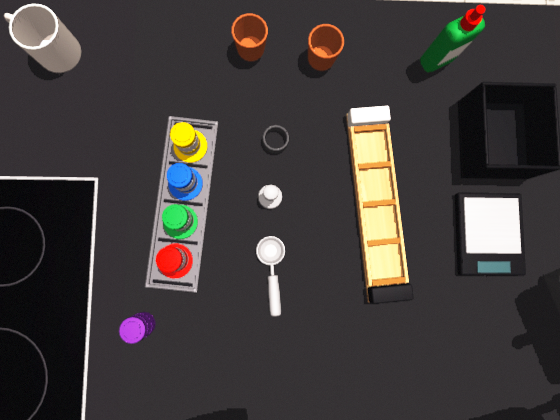

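View pics/side0.png

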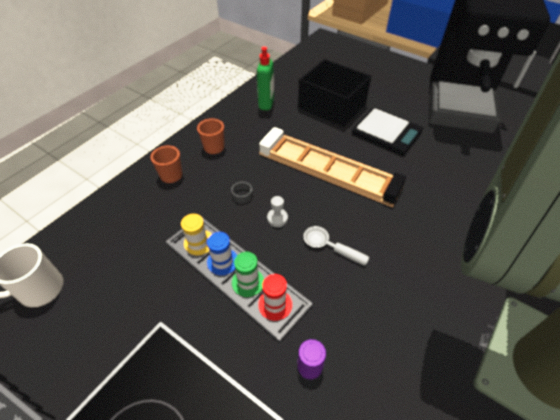

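The top view shows the tray on the left. From near to far the tins are red (174,260), green (177,220), blue (182,180) and yellow (185,137). The rack is on the right, with its white block at the far end (370,115) and the black one at the near end (391,293). So red goes next to white, then green, then blue, and yellow goes next to black. Next I'll measure.

```bash
cat > h.py <<'E'
import numpy as np, cv2
def load(n): return dict(np.load(n))
def cloud(c):
    z=c["range_z"].astype(float);K=c["camera_matrix"]
    v,u=np.mgrid[:z.shape[0],:z.shape[1]]
    P=np.stack([(u-K[0,2])/K[0,0]*z,(v-K[1,2])/K[1,1]*z,z],-1)
    W=(P-c["t"])@c["R"]; W[z<=0]=np.nan; return W
def ray(c,uv):
    d=c["R"].T@np.linalg.inv(c["camera_matrix"])@np.array([uv[0],uv[1],1.]); return -c["R"].T@c["t"],d/np.linalg.norm(d)
def onplane(c,uv,h):
    o,d=ray(c,uv); return o+d*(h-o[2])/d[2]
def tri(c1,u1,c2,u2):
    o1,d1=ray(c1,u1);o2,d2=ray(c2,u2)
    A=np.stack([d1,-d2],1);s=np.linalg.lstsq(A,o2-o1,rcond=None)[0]
    a,b=o1+s[0]*d1,o2+s[1]*d2; return (a+b)/2,np.linalg.norm(a-b)
HUE={'red':(175,5),'green':(50,75),'blue':(100,125),'yellow':(22,34)}
def cmask(c,k):
    hsv=cv2.cvtColor(c["frame"],cv2.COLOR_BGR2HSV);h=hsv[...,0];a,b=HUE[k]
    m=((h>=a)&(h<=b)) if a<b else ((h>=a)|(h<=b))
    return m&(hsv[...,1]>170)&(hsv[...,2]>70)
E
python3 - <<'E'
from h import *
cs={n:load(n+"0.npz") for n in("top","side")}
for k in HUE:
    uvs={}
    for n,c in cs.items():
        W=cloud(c);m=cmask(c,k)
        # tray region
        m&=(W[...,1]>0.05)&(W[...,1]<0.35)&(W[...,0]<0.75)&(W[...,0]>.3)
        z=W[...,2][m]
        top=m&(W[...,2]>np.percentile(z,98)-0.006)
        q=W[top]; v,u=np.nonzero(top)
        (cx,cy),r=cv2.minEnclosingCircle(q[:,:2].astype(np.float32))
        uvs[n]=(u.mean(),v.mean())
        print(k,n,m.sum(),top.sum(),"z98",np.percentile(z,98).round(4),"circ",round(cx,4),round(cy,4),round(r,4),"mean",q.mean(0).round(4))
        co=m&(W[...,2]<0.02); v,u=np.nonzero(co)
        if co.sum()>5:
            q=W[co];(cx,cy),r=cv2.minEnclosingCircle(q[:,:2].astype(np.float32));print("   coaster",q[:,2].mean().round(4),round(cx,4),round(cy,4),round(r,4))
    P,e=tri(cs['top'],uvs['top'],cs['side'],uvs['side']);print("   tri",P.round(4),"gap",e.round(4),np.round(uvs['top']),np.round(uvs['side']))
E
```

```text
red top 861 517 z98 0.0803 circ 0.4409 0.1667 0.0209 mean [0.4409 0.1664 0.0778]
   coaster 0.0111 0.4381 0.1718 0.0321
red side 758 398 z98 0.0767 circ 0.438 0.1689 0.0208 mean [0.4365 0.1697 0.0743]
   coaster 0.007 0.4438 0.1539 0.0504
   tri [0.4397 0.1678 0.0683] gap 0.0026 [168. 259.] [274. 285.]
green top 766 486 z98 0.0805 circ 0.5099 0.1594 0.0206 mean [0.5095 0.159  0.0778]
   coaster 0.0112 0.5066 0.1635 0.03
green side 46 5 z98 0.0711 circ 0.4947 0.1741 0.009 mean [0.4926 0.1734 0.07  ]
   coaster 0.0078 0.4952 0.1775 0.0153
   tri [0.5086 0.164  0.0429] gap 0.0096 [175. 216.] [247. 271.]
blue top 835 478 z98 0.0802 circ 0.5789 0.1545 0.0207 mean [0.5788 0.1542 0.0779]
   coaster 0.0113 0.5824 0.1596 0.0369
blue side 523 299 z98 0.0768 circ 0.5544 0.1617 0.0409 mean [0.5737 0.1574 0.0741]
   coaster 0.007 0.5908 0.1391 0.0558
   tri [0.5791 0.1553 0.0678] gap 0.0038 [179. 175.] [218. 242.]
yellow top 899 467 z98 0.0805 circ 0.6484 0.1512 0.0206 mean [0.648  0.1511 0.078 ]
   coaster 0.0112 0.6556 0.1552 0.0412
yellow side 298 136 z98 0.0756 circ 0.646 0.154 0.0216 mean [0.6445 0.1584 0.0732]
   coaster 0.0059 0.6679 0.1357 0.059
   tri [0.6522 0.1539 0.0626] gap 0.001 [182. 134.] [190. 224.]
```

```bash
python3 - <<'E'
from h import *
cs={n:load(n+"0.npz") for n in("top","side")}
for n,c in cs.items():
    W=cloud(c);hsv=cv2.cvtColor(c["frame"],cv2.COLOR_BGR2HSV)
    reg=(W[...,1]<-0.05)&(W[...,1]>-.35)&(W[...,0]>.2)&(W[...,0]<.75)
    wood=reg&(hsv[...,0]>=5)&(hsv[...,0]<=25)&(hsv[...,1]>60)&(hsv[...,2]>80)
    l,lab,st,ce=cv2.connectedComponentsWithStats(wood.astype(np.uint8))
    i=1+np.argmax(st[1:,4]);m=lab==i
    z=W[...,2][m];print(n,m.sum(),"z pct",np.percentile(z,[2,10,30,50,70,90,98]).round(4))
    r=cv2.minAreaRect(W[m][:,:2].astype(np.float32));print("wood rect",r)
    white=reg&(hsv[...,1]<50)&(hsv[...,2]>170)&(W[...,0]>.5)&(W[...,1]>-.25)
    l,lab,st,ce=cv2.connectedComponentsWithStats(white.astype(np.uint8))
    for i in range(1,l):
        if st[i,4]>60:
            mm=lab==i;q=W[mm];top=q[q[:,2]>np.percentile(q[:,2],95)-.006];print("white",ce[i].round(),st[i,4],np.percentile(q[:,2],95).round(4),cv2.minAreaRect(top[:,:2].astype(np.float32)))
E
python3 - <<'E'
import cv2
a=cv2.imread('pics/top0.png')[90:310,330:430];cv2.imwrite('pics/rk.png',cv2.resize(a,None,fx=2.7,fy=2.7,interpolation=cv2.INTER_CUBIC))
b=cv2.imread('pics/side0.png')[120:210,250:410];cv2.imwrite('pics/rks.png',cv2.resize(b,None,fx=5,fy=5,interpolation=cv2.INTER_CUBIC))
E
```

```text
top 2928 z pct [0.0019 0.0094 0.0123 0.0197 0.0227 0.0241 0.0254]
wood rect ((0.5393352508544922, -0.1973743438720703), (0.31198012828826904, 0.08133286982774734), 5.73445987701416)
white [370. 114.] 606 0.0393 ((0.7041640281677246, -0.1765589714050293), (0.028746187686920166, 0.07196516543626785), 6.679261207580566)
side 3337 z pct [-0.0037 -0.0012  0.0066  0.0087  0.0163  0.0195  0.021 ]
wood rect ((0.5456946492195129, -0.20576179027557373), (0.354186087846756, 0.10734434425830841), 6.03568172454834)
white [270. 139.] 297 0.0345 ((0.701522707939148, -0.17402975261211395), (0.028877124190330505, 0.07390046119689941), 6.440524101257324)
```

```bash
python3 - <<'E'
from h import *
cs={n:load(n+"0.npz") for n in("top","side")}
off={'top':0.003,'side':-0.001}
for n,c in cs.items():
    W=cloud(c);hsv=cv2.cvtColor(c["frame"],cv2.COLOR_BGR2HSV)
    W=W-[0,0,off[n]]
    reg=(W[...,1]<-0.12)&(W[...,1]>-.30)&(W[...,0]>.33)&(W[...,0]<.72)
    # wall tops
    m=reg&(abs(W[...,2]-.022)<.004)&(hsv[...,1]>60)&(hsv[...,2]>80)
    r=cv2.minAreaRect(W[m][:,:2].astype(np.float32));print(n,"walls",m.sum(),r)
    caps=reg&(abs(W[...,2]-.036)<.004)
    l,lab,st,ce=cv2.connectedComponentsWithStats(caps.astype(np.uint8))
    for i in range(1,l):
        if st[i,4]>60: print("cap",ce[i].round(),st[i,4],cv2.minAreaRect(W[lab==i][:,:2].astype(np.float32)), W[lab==i].mean(0).round(4))
    # pocket floors: z about .01
    f=reg&(abs(W[...,2]-.010)<.004)&(hsv[...,1]>60)&(hsv[...,2]>80)&(W[...,1]<-.13)
    f=cv2.morphologyEx(f.astype(np.uint8),cv2.MORPH_OPEN,np.ones((3,3)))
    l,lab,st,ce=cv2.connectedComponentsWithStats(f,connectivity=4)
    for i in range(1,l):
        if st[i,4]>100: q=W[lab==i];print("floor",ce[i].round(),st[i,4],cv2.minAreaRect(q[:,:2].astype(np.float32)),q[:,2].mean().round(4))
E
```

```text
top walls 1945 ((0.5437906980514526, -0.1931847333908081), (0.2922646999359131, 0.07276112586259842), 5.929032802581787)
cap [370. 114.] 548 ((0.7043951153755188, -0.17636865377426147), (0.028156260028481483, 0.07196960598230362), 5.5287017822265625) [ 0.7042 -0.1761  0.0343]
cap [392. 293.] 612 ((0.3848201036453247, -0.20948538184165955), (0.027783110737800598, 0.07189814746379852), 5.985776901245117) [ 0.3849 -0.2094  0.0341]
floor [372. 147.] 887 ((0.6507417559623718, -0.18406356871128082), (0.0586920902132988, 0.05784732848405838), 6.235744953155518) 0.0085
floor [377. 183.] 899 ((0.5807669162750244, -0.1915380358695984), (0.05921084061264992, 0.057254645973443985), 6.267664432525635) 0.0085
floor [381. 222.] 992 ((0.5104547739028931, -0.19894146919250488), (0.059886980801820755, 0.05787874758243561), 6.230932235717773) 0.0084
floor [386. 261.] 1032 ((0.440560907125473, -0.2057473063468933), (0.060112930834293365, 0.05812028795480728), 5.795368671417236) 0.0084
side walls 913 ((0.5412505865097046, -0.19075989723205566), (0.29702621698379517, 0.07562124729156494), 5.80258560180664
[... 158 characters left out ...]
p [395. 185.] 279 ((0.38155946135520935, -0.20641349256038666), (0.02749485708773136, 0.07114332914352417), 6.074464797973633) [ 0.3812 -0.2053  0.0342]
floor [290. 150.] 302 ((0.6510031819343567, -0.18664488196372986), (0.05495636165142059, 0.05141714587807655), 6.212886333465576) 0.0085
floor [315. 159.] 342 ((0.5803486704826355, -0.19390714168548584), (0.057521622627973557, 0.05161119997501373), 7.758642673492432) 0.0086
floor [342. 169.] 350 ((0.5097947120666504, -0.2016495168209076), (0.05779395252466202, 0.05086743086576462), 5.738974571228027) 0.0085
floor [370. 180.] 407 ((0.439675897359848, -0.20837032794952393), (0.05916685611009598, 0.05210099741816521), 6.4280595779418945) 0.0086
```

View pics/rk.png

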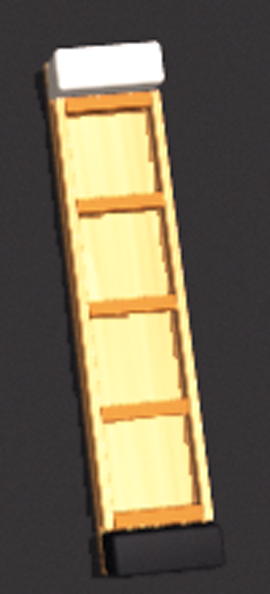

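View pics/rks.png

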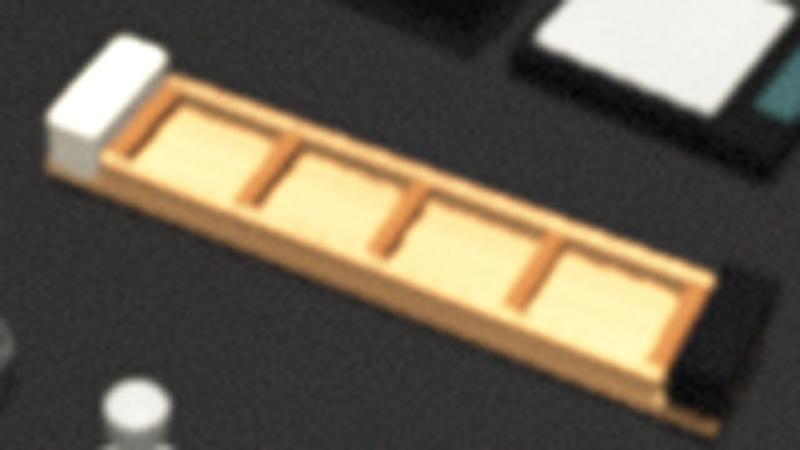

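```bash
python3 - <<'E'
from h import *
from workcell import ctrl
for n in("top","side"):
    W=cloud(load(n+"0.npz"))
    for nm,(x0,x1,y0,y1) in dict(mid=(.35,.72,-.12,.1),cups=(.72,.9,-.2,.15),right=(.3,.75,-.5,-.26),left=(.3,.75,.22,.45)).items():
        m=(W[...,0]>x0)&(W[...,0]<x1)&(W[...,1]>y0)&(W[...,1]<y1);print(n,nm,m.sum(),np.percentile(W[...,2][m],[99,99.9]).round(3) if m.sum() else '')
s=ctrl.state();R=s["tool_rot"]
h=np.array([[0,-1,0],[-1,0,0],[0,0,-1.]]).astype(float)
rv=cv2.Rodrigues(R.T@h)[0].ravel();print(np.degrees(rv)/90)
E
```

```text
top mid 23959 [0.024 0.066]
top cups 16447 [0.067 0.068]
top right 33711 [0.091 0.093]
top left 32188 [0.028 0.07 ]
side mid 13713 [0.046 0.062]
side cups 7601 [0.062 0.064]
side right 11896 [0.158 0.169]
side left 29382 [0.063 0.066]
[3.99457340e-05 1.34200735e-03 2.25863047e-01]
```

Emit:
arm_command(increments=[[[-0.02,-0.07,-0.01,0,0,0.05,0],[-0.04,-0.14,-0.02,0,0,0.1,0],[-0.06,-0.21,-0.03,0,0,0.15,0],[-0.08,-0.28,-0.037,0,0,0.2,0],[-0.102,-0.35,-0.037,0,0.0013,0.2259,0]]])

```text
clock: 0.52
tcp_pos: [0.3668, -0.4157, 0.2006]
tool_rot: [[-0.006, -1.0, 0.001], [-1.0, 0.006, -0.002], [0.002, -0.001, -1.0]]
contact_force: [0.9, -0.4, 0.0]
gripper_width: 0.0941
```

Emit:
arm_command(increments=[[[-0.065,-0.01,0,0,0,0,0],[-0.13,-0.02,0,0,0,0,0],[-0.195,-0.03,0,0,0,0,0],[-0.26,-0.04,0,0,0,0,0],[-0.32,-0.05,0,0,0,0,0]]])

```text
clock: 0.93
tcp_pos: [0.3956, -0.2215, 0.1993]
tool_rot: [[-0.0, -1.0, -0.0], [-1.0, 0.0, -0.001], [0.001, 0.0, -1.0]]
contact_force: [0.7, -0.9, 0.2]
gripper_width: 0.0941
```

Emit:
arm_command(increments=[[[-0.065,-0.01,0,0,0,0,0],[-0.13,-0.02,0,0,0,0,0],[-0.195,-0.03,0,0,0,0,0],[-0.26,-0.04,0,0,0,0,0],[-0.32,-0.05,0,0,0,0,0]]])

```text
clock: 1.35
tcp_pos: [0.4255, -0.0298, 0.1993]
tool_rot: [[0.0, -1.0, 0.0], [-1.0, -0.0, -0.002], [0.002, -0.0, -1.0]]
contact_force: [1.0, -0.1, 0.2]
gripper_width: 0.094
```

Emit:
arm_command(increments=[[[-0.065,-0.001,0.01,0,0,0,0],[-0.13,-0.003,0.03,0,0,0,0],[-0.195,-0.005,0.05,0,0,0,0],[-0.26,-0.006,0.07,0,0,0,0],[-0.32,-0.007,0.09,0,0,0,0]]])

```text
clock: 1.77
tcp_pos: [0.4296, 0.162, 0.1445]
tool_rot: [[0.001, -1.0, 0.0], [-1.0, -0.001, -0.002], [0.002, -0.0, -1.0]]
contact_force: [0.9, -0.0, 0.0]
gripper_width: 0.0941
```

Emit:
arm_command(increments=[[[0,0,0,0,0,0,0],[0,0,0,0,0,0,0]]])

```text
clock: 1.93
tcp_pos: [0.4287, 0.1612, 0.1439]
tool_rot: [[0.005, -1.0, -0.003], [-1.0, -0.005, -0.003], [0.003, 0.003, -1.0]]
contact_force: [0.5, -0.1, 0.4]
gripper_width: 0.0941
```

Emit:
arm_command(increments=[[[-0.011,-0.018,0.02,0,0,0,0],[-0.011,-0.018,0.04,0,0,0,0],[-0.011,-0.018,0.06,0,0,0,0],[-0.011,-0.018,0.06,0,0,0,0],[-0.011,-0.018,0.06,0,0,0,0]]])

```text
clock: 2.35
tcp_pos: [0.4409, 0.165, 0.109]
tool_rot: [[-0.002, -1.0, -0.001], [-1.0, 0.002, -0.003], [0.003, 0.001, -1.0]]
contact_force: [-0.6, 0.3, 0.1]
gripper_width: 0.0939
```

```bash
python3 - <<'E'
from workcell import ctrl, imaging
import cv2, numpy as np
s=ctrl.state(); print(np.round(s["tcp_pos"],4))
o=[]
for n in("side","top"):
    c=imaging.camera(n); np.savez(f"{n}1.npz",**c); f=c["frame"]
    a=f[190:360,180:360] if n=="side" else f[170:340,100:280]
    o.append(cv2.resize(a,(400,400)))
cv2.imwrite("pics/g1.png",np.hstack(o))
E
```

```text
[0.4409 0.165  0.109 ]
```

View pics/g1.png

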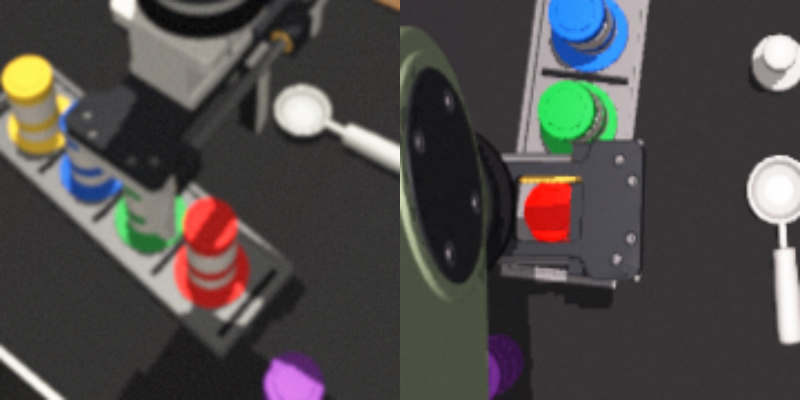

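```bash
python3 - <<'E'
from h import *
for n,x0,y0,sx in(("side",180,190,400/180),("top",100,170,400/180)):
    c=load(n+"1.npz");W=cloud(c)
    for P in((.4409,.165,.109),(.4409,.165+.047,.109),(.4409,.165-.047,.109),(.4395,.1675,.0775)):
        p=c["camera_matrix"]@(c["R"]@np.array(P)+c["t"]);p=p[:2]/p[2];print(n,p.round(1),((p-[x0,y0])*[sx,400/170]).round())
    # +y finger pts
    m=(W[...,2]>.112)&(W[...,2]<.15)&(abs(W[...,0]-.44)<.04)&(W[...,1]>.205)&(W[...,1]<.245)
    if m.sum(): print(n,"finger+",m.sum(),W[m].min(0).round(4),W[m].max(0).round(4))
    m=(W[...,2]>.112)&(W[...,2]<.15)&(abs(W[...,0]-.44)<.04)&(W[...,1]>.09)&(W[...,1]<.13)
    if m.sum(): print(n,"finger-",m.sum(),W[m].min(0).round(4),W[m].max(0).round(4))
E
```

```text
side [273.4 271.7] [207. 192.]
side [255.6 292.8] [168. 242.]
side [289.8 252. ] [244. 146.]
side [273.5 282.6] [208. 218.]
side finger+ 40 [0.4302 0.2157 0.1367] [0.4486 0.2259 0.1499]
side finger- 68 [0.4297 0.1069 0.1344] [0.4495 0.1205 0.1494]
top [164.9 258.8] [144. 209.]
top [133.9 258.5] [ 75. 208.]
top [195.7 259. ] [213. 209.]
top [167.8 259.6] [151. 211.]
```

Emit:
arm_command(increments=[[[-0.004,0.002,0.03,0,0,0,0],[-0.004,0.002,0.06,0,0,0,0],[-0.004,0.002,0.09,0,0,0,0],[-0.004,0.002,0.125,0,0,0,0],[-0.004,0.002,0.125,0,0,0,0]]])

```text
clock: 2.87
tcp_pos: [0.4372, 0.1677, 0.0317]
tool_rot: [[-0.001, -1.0, -0.005], [-1.0, 0.001, -0.003], [0.003, 0.005, -1.0]]
contact_force: [-0.8, -0.8, -0.0]
gripper_width: 0.094
```

Emit:
arm_command(increments=[[[0,0,0,0,0,0,0.3],[0,0,0,0,0,0,0.5],[0,0,0,0,0,0,0.7],[0,0,0,0,0,0,0.7],[0,0,0,0,0,0,0.7]]])

```text
clock: 3.28
tcp_pos: [0.441, 0.1688, 0.0354]
tool_rot: [[-0.0, -1.0, 0.003], [-1.0, 0.0, -0.002], [0.002, -0.003, -1.0]]
contact_force: [-0.0, 0.2, 0.7]
gripper_width: 0.064
```

Emit:
arm_command(increments=[[[0,0,0,0,0,0,0.7],[0,0,0,0,0,0,0.7],[0,0,0,0,0,0,0.7],[0,0,0,0,0,0,0.7],[0,0,0,0,0,0,0.7]]])

```text
clock: 3.7
tcp_pos: [0.4401, 0.1685, 0.0343]
tool_rot: [[0.0, -1.0, 0.001], [-1.0, -0.0, -0.002], [0.002, -0.001, -1.0]]
contact_force: [0.0, -1.4, 1.7]
gripper_width: 0.0414
```

Emit:
arm_command(increments=[[[0,0,-0.02,0,0,0,0.7],[0,0,-0.06,0,0,0,0.7],[0,0,-0.11,0,0,0,0.7],[0,0,-0.16,0,0,0,0.7],[0,0,-0.2,0,0,0,0.7]]])

```text
clock: 4.12
tcp_pos: [0.4401, 0.169, 0.1559]
tool_rot: [[-0.0, -1.0, 0.001], [-1.0, 0.0, -0.002], [0.002, -0.001, -1.0]]
contact_force: [0.8, 0.9, -1.5]
gripper_width: 0.0415
```

Emit:
arm_command(increments=[[[0.02,-0.012,0,0,0,0,0.7],[0.06,-0.036,0,0,0,0,0.7],[0.11,-0.065,0,0,0,0,0.7],[0.16,-0.095,0,0,0,0,0.7],[0.21,-0.125,0,0,0,0,0.7]]])

```text
clock: 4.53
tcp_pos: [0.515, 0.0419, 0.1542]
tool_rot: [[0.001, -1.0, -0.0], [-1.0, -0.001, -0.002], [0.002, 0.0, -1.0]]
contact_force: [0.3, -0.1, -0.3]
gripper_width: 0.0411
```

Emit:
arm_command(increments=[[[0.05,-0.03,0,0,0,0,0.7],[0.1,-0.06,0,0,0,0,0.7],[0.15,-0.09,0,0,0,0,0.7],[0.2,-0.12,0,0,0,0,0.7],[0.25,-0.15,0,0,0,0,0.7]]])

```text
clock: 4.95
tcp_pos: [0.6051, -0.1085, 0.154]
tool_rot: [[-0.0, -1.0, -0.001], [-1.0, 0.0, -0.001], [0.001, 0.001, -1.0]]
contact_force: [0.6, 0.7, -0.1]
gripper_width: 0.0416
```

Emit:
arm_command(increments=[[[0.05,-0.03,0,0,0,0,0.7],[0.09,-0.05,0,0,0,0,0.7],[0.115,-0.068,0,0,0,0,0.7],[0.12,-0.07,0,0,0,0,0.7],[0.12,-0.07,0,0,0,0,0.7]]])

```text
clock: 5.37
tcp_pos: [0.6465, -0.1799, 0.1538]
tool_rot: [[-0.002, -1.0, -0.001], [-1.0, 0.002, -0.001], [0.001, 0.001, -1.0]]
contact_force: [0.1, -0.4, -0.9]
gripper_width: 0.0414
```

Emit:
arm_command(increments=[[[0,0,0.04,0,0,0,0.7],[0,0,0.08,0,0,0,0.7],[0,0,0.12,0,0,0,0.7],[0,0,0.145,0,0,0,0.7],[0,0,0.15,0,0,0,0.7]]])

```text
clock: 5.78
tcp_pos: [0.6429, -0.176, 0.0604]
tool_rot: [[0.001, -1.0, -0.008], [-1.0, -0.001, 0.002], [-0.002, 0.008, -1.0]]
contact_force: [-1.6, -0.4, -0.9]
gripper_width: 0.0414
```

```bash
python3 - <<'E'
from workcell import ctrl, imaging
import cv2, numpy as np
s=ctrl.state(); print(np.round(s["tcp_pos"],4))
o=[]
for n in("side","top"):
    c=imaging.camera(n); np.savez(f"{n}2.npz",**c); f=c["frame"]
    a=f[90:210,250:410] if n=="side" else f[90:210,300:460]
    o.append(cv2.resize(a,(400,300)))
cv2.imwrite("pics/p1.png",np.hstack(o))
E
```

```text
[ 0.6429 -0.176   0.0604]
```

View pics/p1.png

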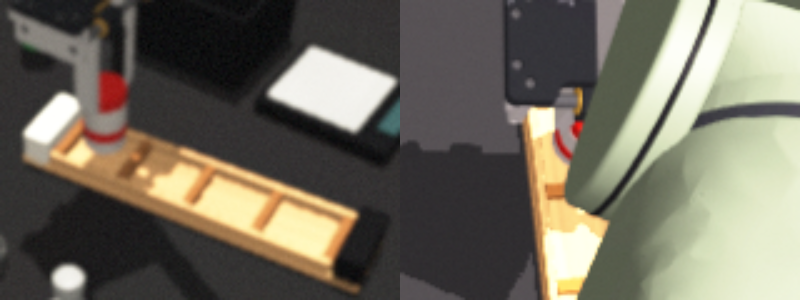

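The red tin is held upright over the pocket next to the white block, at about (105,120) in the left crop. I'll lower it the rest of the way.

Emit:
arm_command(increments=[[[0,0,0,0,0,0,0.7],[0,0,0.02,0,0,0,0.7],[0,0,0.04,0,0,0,0.7],[0,0,0.042,0,0,0,0.7],[0,0,0.042,0,0,0,0.7]]])

```text
clock: 6.3
tcp_pos: [0.6455, -0.1788, 0.0379]
tool_rot: [[-0.0, -1.0, -0.003], [-1.0, 0.0, -0.001], [0.001, 0.003, -1.0]]
contact_force: [-0.6, -0.6, -0.8]
gripper_width: 0.0413
```

Emit:
arm_command(increments=[[[0,0,0,0,0,0,0.7],[0,0,0,0,0,0,0.7]]])

```text
clock: 6.47
tcp_pos: [0.6472, -0.1796, 0.04]
tool_rot: [[-0.0, -1.0, 0.001], [-1.0, 0.0, -0.002], [0.002, -0.001, -1.0]]
contact_force: [-0.5, -1.3, -1.5]
gripper_width: 0.0416
```

Emit:
arm_command(increments=[[[0,0,0.003,0,0,0,0.7],[0,0,0.006,0,0,0,0.7],[0,0,0.008,0,0,0,0.7],[0,0,0.008,0,0,0,0.7],[0,0,0.008,0,0,0,0.7]]])

```text
clock: 6.88
tcp_pos: [0.6468, -0.1793, 0.0348]
tool_rot: [[0.0, -1.0, 0.0], [-1.0, -0.0, -0.002], [0.002, -0.0, -1.0]]
contact_force: [-0.9, 1.0, -0.4]
gripper_width: 0.0412
```

Emit:
arm_command(increments=[[[0,0,0.001,0,0,0,0.7],[0,0,0.001,0,0,0,0.5],[0,0,0.001,0,0,0,0.4],[0,0,0.001,0,0,0,0],[0,0,0.001,0,0,0,0]]])

```text
clock: 7.3
tcp_pos: [0.6472, -0.1795, 0.0347]
tool_rot: [[-0.0, -1.0, 0.001], [-1.0, 0.0, -0.002], [0.002, -0.001, -1.0]]
contact_force: [-0.0, -0.5, 0.5]
gripper_width: 0.0634
```

Emit:
arm_command(increments=[[[0,0,0,0,0,0,0],[0,0,0,0,0,0,0],[0,0,0,0,0,0,0],[0,0,0,0,0,0,0],[0,0,0,0,0,0,0]]])

```text
clock: 7.72
tcp_pos: [0.6469, -0.1794, 0.0344]
tool_rot: [[-0.0, -1.0, 0.0], [-1.0, 0.0, -0.002], [0.002, -0.0, -1.0]]
contact_force: [0.3, 0.0, -0.2]
gripper_width: 0.0935
```

Emit:
arm_command(increments=[[[0,0,-0.02,0,0,0,0],[0,0,-0.06,0,0,0,0],[0,0,-0.11,0,0,0,0],[0,0,-0.16,0,0,0,0],[0,0,-0.2,0,0,0,0]]])

```text
clock: 8.13
tcp_pos: [0.6478, -0.1795, 0.1581]
tool_rot: [[-0.0, -1.0, 0.003], [-1.0, -0.0, -0.003], [0.003, -0.003, -1.0]]
contact_force: [1.0, -0.6, -0.3]
gripper_width: 0.0936
```

Emit:
arm_command(increments=[[[-0.05,0.02,0,0,0,0,0],[-0.11,0.044,0,0,0,0,0],[-0.17,0.068,0,0,0,0,0],[-0.23,0.092,0,0,0,0,0],[-0.29,0.117,0,0,0,0,0]]])

```text
clock: 8.55
tcp_pos: [0.5762, -0.0038, 0.1552]
tool_rot: [[-0.001, -1.0, 0.002], [-1.0, 0.001, -0.002], [0.002, -0.002, -1.0]]
contact_force: [0.7, 0.8, 0.5]
gripper_width: 0.0938
```

Emit:
arm_command(increments=[[[-0.06,0.024,0,0,0,0,0],[-0.12,0.048,0,0,0,0,0],[-0.18,0.072,0,0,0,0,0],[-0.24,0.096,0,0,0,0,0],[-0.279,0.113,0,0,0,0,0]]])

```text
clock: 8.97
tcp_pos: [0.5075, 0.1653, 0.1549]
tool_rot: [[0.002, -1.0, 0.001], [-1.0, -0.002, -0.001], [0.001, -0.001, -1.0]]
contact_force: [-0.7, -0.5, -0.5]
gripper_width: 0.0939
```

Emit:
arm_command(increments=[[[0,0,0,0,0,0,0],[0,0,0,0,0,0,0]]])

```text
clock: 9.13
tcp_pos: [0.5088, 0.1633, 0.1547]
tool_rot: [[0.003, -1.0, 0.002], [-1.0, -0.003, -0.002], [0.002, -0.002, -1.0]]
contact_force: [-0.2, -1.2, 0.1]
gripper_width: 0.0938
```

```bash
cat > look.py <<'E'
import sys
from workcell import ctrl, imaging
from h import *
t=sys.argv[1]; s=ctrl.state(); print(s["clock"],np.round(s["tcp_pos"],4),s["gripper_width"])
o=[]
ctr=np.array([.543,-.1917]);u=np.array([.9945,.1045]);w=np.array([-.1045,.9945])
off={'top':np.array([.0015,-.0012,.003]),'side':np.array([-.0015,.0012,-.001])}
for n in("side","top"):
    c=imaging.camera(n); np.savez(f"{n}{t}.npz",**c); o.append(cv2.resize(c["frame"],(400,300)))
    W=cloud(c)-off[n]
    for k in HUE:
        m=cmask(c,k)&(W[...,2]>.068)&(W[...,2]<.2)
        m=cv2.morphologyEx(m.astype(np.uint8),cv2.MORPH_OPEN,np.ones((3,3)))>0
        if m.sum()<20: continue
        q=W[m];z=np.percentile(q[:,2],95);q=q[q[:,2]>z-.005]
        (x,y),r=cv2.minEnclosingCircle(q[:,:2].astype(np.float32))
        d=np.array([x,y])-ctr
        print(n,k,m.sum(),"xy",round(x,4),round(y,4),"r",round(r,4),"ztop",z.round(4),"rack x,y",(d@u).round(4),(d@w).round(4))
cv2.imwrite(f"pics/l{t}.png",np.hstack(o))
E
python3 look.py 3
```

```text
9.1333 [0.5088 0.1633 0.1547] 0.09383011409060184
side red 144 xy 0.6454 -0.1798 r 0.0205 ztop 0.077 rack x,y 0.103 0.0011
side blue 89 xy 0.5715 0.1486 r 0.0169 ztop 0.0766 rack x,y 0.0639 0.3354
side yellow 47 xy 0.6368 0.1616 r 0.0131 ztop 0.0753 rack x,y 0.1302 0.3416
top red 824 xy 0.8244 -0.3114 r 0.0089 ztop 0.168 rack x,y 0.2673 -0.1485
top green 936 xy 0.8216 -0.3115 r 0.0314 ztop 0.1282 rack x,y 0.2645 -0.1482
top blue 33 xy 0.5926 0.1602 r 0.01 ztop 0.0768 rack x,y 0.0861 0.3448
top yellow 478 xy 0.6472 0.1525 r 0.0207 ztop 0.0775 rack x,y 0.1396 0.3314
```

View pics/l3.png

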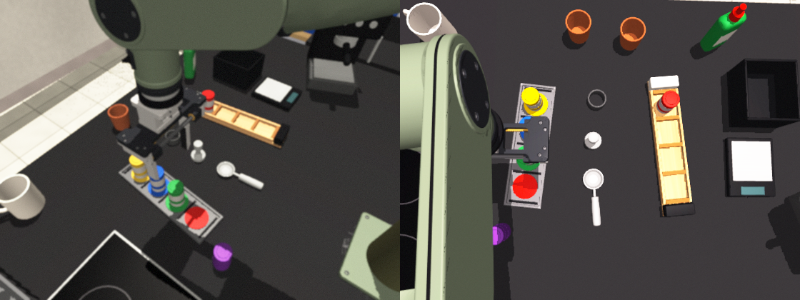

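The red tin stands in the pocket next to white, at (668,100) in the picture and 2 mm from the pocket centre. The gripper is over green, so I'll repeat the sequence.

Emit:
arm_command(increments=[[[0,0,0.04,0,0,0,0],[0,0,0.09,0,0,0,0],[0,0,0.14,0,0,0,0],[0.002,0,0.185,0,0,0,0],[0.002,0,0.2,0,0,0,0]]])

```text
clock: 9.65
tcp_pos: [0.506, 0.1584, 0.0295]
tool_rot: [[-0.003, -1.0, -0.007], [-1.0, 0.003, -0.004], [0.004, 0.007, -1.0]]
contact_force: [-0.7, 0.0, -0.4]
gripper_width: 0.0938
```

Emit:
arm_command(increments=[[[0,0,0,0,0,0,0],[0,0,0,0,0,0,0.3],[0,0,0,0,0,0,0.5],[0,0,0,0,0,0,0.7],[0,0,0,0,0,0,0.7]]])

```text
clock: 10.07
tcp_pos: [0.5107, 0.161, 0.0355]
tool_rot: [[-0.0, -1.0, 0.004], [-1.0, 0.0, -0.001], [0.001, -0.004, -1.0]]
contact_force: [-0.4, -0.2, -0.2]
gripper_width: 0.0704
```

Emit:
arm_command(increments=[[[0,0,0,0,0,0,0.7],[0,0,0,0,0,0,0.7],[0,0,0,0,0,0,0.7],[0,0,0,0,0,0,0.7],[0,0,0,0,0,0,0.7]]])

```text
clock: 10.48
tcp_pos: [0.509, 0.1608, 0.0338]
tool_rot: [[0.0, -1.0, 0.001], [-1.0, -0.0, -0.002], [0.002, -0.001, -1.0]]
contact_force: [-0.2, -0.5, 0.7]
gripper_width: 0.0411
```

Emit:
arm_command(increments=[[[0,0,0,0,0,0,0.7],[0,0,0,0,0,0,0.7]]])

```text
clock: 10.65
tcp_pos: [0.509, 0.1608, 0.0337]
tool_rot: [[-0.0, -1.0, 0.0], [-1.0, 0.0, -0.002], [0.002, -0.0, -1.0]]
contact_force: [-0.2, -1.1, 1.5]
gripper_width: 0.0417
```

Emit:
arm_command(increments=[[[0,0,-0.02,0,0,0,0.7],[0,0,-0.06,0,0,0,0.7],[0,0,-0.11,0,0,0,0.7],[0,0,-0.16,0,0,0,0.7],[0,0,-0.2,0,0,0,0.7]]])

```text
clock: 11.07
tcp_pos: [0.5093, 0.1613, 0.1564]
tool_rot: [[-0.0, -1.0, 0.002], [-1.0, 0.0, -0.001], [0.001, -0.002, -1.0]]
contact_force: [0.7, 0.2, -0.9]
gripper_width: 0.041
```

Emit:
arm_command(increments=[[[0.02,-0.004,0,0,0,0,0.7],[0.06,-0.012,0,0,0,0,0.7],[0.11,-0.022,0,0,0,0,0.7],[0.16,-0.032,0,0,0,0,0.7],[0.21,-0.042,0,0,0,0,0.7]]])

```text
clock: 11.48
tcp_pos: [0.5332, 0.0335, 0.1528]
tool_rot: [[0.001, -1.0, -0.002], [-1.0, -0.001, -0.002], [0.002, 0.002, -1.0]]
contact_force: [0.8, 0.0, -0.9]
gripper_width: 0.0414
```

Emit:
arm_command(increments=[[[0.05,-0.01,0,0,0,0,0.7],[0.1,-0.02,0,0,0,0,0.7],[0.15,-0.03,0,0,0,0,0.7],[0.2,-0.04,0,0,0,0,0.7],[0.25,-0.05,0,0,0,0,0.7]]])

```text
clock: 11.9
tcp_pos: [0.563, -0.1168, 0.1529]
tool_rot: [[-0.0, -1.0, -0.002], [-1.0, 0.0, -0.001], [0.001, 0.002, -1.0]]
contact_force: [0.4, 0.4, -0.6]
gripper_width: 0.0411
```

Emit:
arm_command(increments=[[[0.05,-0.01,0,0,0,0,0.7],[0.09,-0.018,0,0,0,0,0.7],[0.115,-0.022,0,0,0,0,0.7],[0.121,-0.023,0,0,0,0,0.7],[0.121,-0.023,0,0,0,0,0.7]]])

```text
clock: 12.32
tcp_pos: [0.5771, -0.1881, 0.1534]
tool_rot: [[-0.002, -1.0, -0.001], [-1.0, 0.002, -0.001], [0.001, 0.001, -1.0]]
contact_force: [0.6, 0.7, -0.8]
gripper_width: 0.0414
```

Emit:
arm_command(increments=[[[0,0,0.03,0,0,0,0.7],[0,0,0.07,0,0,0,0.7],[0,0,0.11,0,0,0,0.7],[0,0,0.14,0,0,0,0.7],[0,0,0.15,0,0,0,0.7]]])

```text
clock: 12.73
tcp_pos: [0.5747, -0.1843, 0.0604]
tool_rot: [[0.002, -1.0, -0.006], [-1.0, -0.002, 0.002], [-0.002, 0.006, -1.0]]
contact_force: [-0.3, 1.4, -1.7]
gripper_width: 0.0415
```

Emit:
arm_command(increments=[[[0,0,0,0,0,0,0.7],[0,0,0,0,0,0,0.7],[0,0,0,0,0,0,0.7]]])

```text
clock: 12.98
tcp_pos: [0.5793, -0.1877, 0.0661]
tool_rot: [[0.001, -1.0, 0.003], [-1.0, -0.001, -0.003], [0.003, -0.003, -1.0]]
contact_force: [0.3, -0.3, -0.3]
gripper_width: 0.0413
```

Emit:
arm_command(increments=[[[0,0,0.012,0,0,0,0.7],[0,0,0.024,0,0,0,0.7],[0,0,0.036,0,0,0,0.7],[0,0,0.042,0,0,0,0.7],[0,0,0.042,0,0,0,0.7]]])

```text
clock: 13.4
tcp_pos: [0.5766, -0.1872, 0.0374]
tool_rot: [[-0.0, -1.0, -0.003], [-1.0, 0.0, -0.001], [0.001, 0.003, -1.0]]
contact_force: [0.3, 0.8, -0.6]
gripper_width: 0.0417
```

Emit:
arm_command(increments=[[[0,0,0,0,0,0,0.7],[0,0,0.002,0,0,0,0.7],[0,0,0.005,0,0,0,0.7],[0,0,0.007,0,0,0,0.7],[0,0,0.007,0,0,0,0.7]]])

```text
clock: 13.82
tcp_pos: [0.5778, -0.1878, 0.0348]
tool_rot: [[-0.0, -1.0, 0.0], [-1.0, 0.0, -0.002], [0.002, -0.0, -1.0]]
contact_force: [0.7, 0.2, -0.8]
gripper_width: 0.0417
```

Emit:
arm_command(increments=[[[0,0,0,0,0,0,0.7],[0,0,0,0,0,0,0.7]]])

```text
clock: 13.98
tcp_pos: [0.578, -0.1878, 0.0351]
tool_rot: [[-0.0, -1.0, 0.001], [-1.0, 0.0, -0.002], [0.002, -0.001, -1.0]]
contact_force: [-0.4, 0.3, -0.9]
gripper_width: 0.0414
```

Emit:
arm_command(increments=[[[0,0,0.001,0,0,0,0.7],[0,0,0.002,0,0,0,0.7],[0,0,0.002,0,0,0,0.5],[0,0,0.002,0,0,0,0.4],[0,0,0.002,0,0,0,0]]])

```text
clock: 14.4
tcp_pos: [0.5782, -0.1879, 0.034]
tool_rot: [[-0.0, -1.0, 0.001], [-1.0, 0.0, -0.002], [0.002, -0.001, -1.0]]
contact_force: [0.6, -0.4, 0.4]
gripper_width: 0.0566
```

Emit:
arm_command(increments=[[[0,0,0,0,0,0,0],[0,0,0,0,0,0,0],[0,0,0,0,0,0,0],[0,0,0,0,0,0,0],[0,0,0,0,0,0,0]]])

```text
clock: 14.82
tcp_pos: [0.5779, -0.1878, 0.0338]
tool_rot: [[-0.0, -1.0, 0.0], [-1.0, 0.0, -0.002], [0.002, -0.0, -1.0]]
contact_force: [0.2, -0.3, 0.9]
gripper_width: 0.0904
```

Emit:
arm_command(increments=[[[0,0,0,0,0,0,0],[0,0,-0.05,0,0,0,0],[0,0,-0.1,0,0,0,0],[0,0,-0.16,0,0,0,0],[0,0,-0.2,0,0,0,0]]])

```text
clock: 15.23
tcp_pos: [0.579, -0.1881, 0.1571]
tool_rot: [[-0.0, -1.0, 0.004], [-1.0, 0.0, -0.004], [0.004, -0.004, -1.0]]
contact_force: [0.7, 0.2, 1.1]
gripper_width: 0.0943
```

Emit:
arm_command(increments=[[[-0.05,0,0,0,0,0,0],[-0.11,0,0,0,0,0,0],[-0.17,0,0,0,0,0,0],[-0.23,0,0,0,0,0,0],[-0.29,0,0,0,0,0,0]]])

```text
clock: 15.65
tcp_pos: [0.5777, -0.0121, 0.1536]
tool_rot: [[-0.001, -1.0, 0.001], [-1.0, 0.001, -0.002], [0.002, -0.001, -1.0]]
contact_force: [0.4, -0.4, -0.2]
gripper_width: 0.0943
```

Emit:
arm_command(increments=[[[-0.06,0,0,0,0,0,0],[-0.12,0,0,0,0,0,0],[-0.18,0,0,0,0,0,0],[-0.24,0,0,0,0,0,0],[-0.285,0,0,0,0,0,0]]])

```text
clock: 16.07
tcp_pos: [0.5774, 0.1604, 0.1532]
tool_rot: [[0.001, -1.0, 0.001], [-1.0, -0.001, -0.001], [0.001, -0.001, -1.0]]
contact_force: [1.0, 0.2, 1.0]
gripper_width: 0.0943
```

Emit:
arm_command(increments=[[[0,0,0,0,0,0,0],[0,0,0,0,0,0,0]]])

```text
clock: 16.23
tcp_pos: [0.5776, 0.1588, 0.153]
tool_rot: [[0.003, -1.0, 0.0], [-1.0, -0.003, -0.002], [0.002, -0.0, -1.0]]
contact_force: [0.0, -0.2, 0.4]
gripper_width: 0.0939
```

```bash
python3 look.py 4
```

```text
16.2333 [0.5776 0.1588 0.153 ] 0.09392331936966355
side red 271 xy 0.8209 -0.3079 r 0.0043 ztop 0.1629 rack x,y 0.2643 -0.1446
side blue 314 xy 0.5764 0.1557 r 0.0206 ztop 0.0772 rack x,y 0.0696 0.342
side yellow 24 xy 0.6357 0.1672 r 0.007 ztop 0.0746 rack x,y 0.1297 0.3472
top red 770 xy 0.8236 -0.3127 r 0.0081 ztop 0.1684 rack x,y 0.2664 -0.1496
top green 897 xy 0.8221 -0.3112 r 0.0309 ztop 0.1285 rack x,y 0.2651 -0.148
top blue 449 xy 0.5774 0.1557 r 0.0207 ztop 0.0773 rack x,y 0.0705 0.3419
top yellow 162 xy 0.6459 0.1611 r 0.0177 ztop 0.0774 rack x,y 0.1392 0.3401
```

View pics/l4.png

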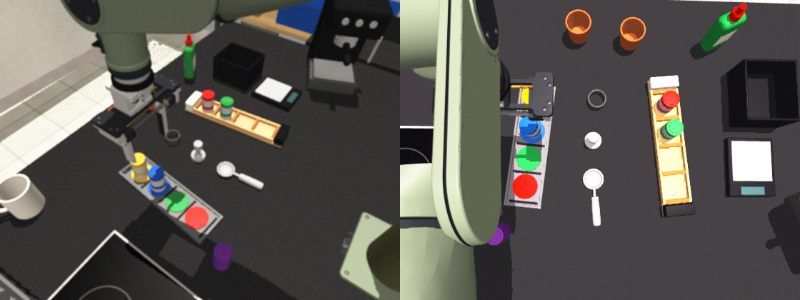

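Red (668,100) and green (673,129) stand in the first two pockets from white. Blue reads (0.577, 0.156) in both views and lines up with the gripper.

Emit:
arm_command(increments=[[[0,0,0.04,0,0,0,0],[0,0,0.09,0,0,0,0],[0.001,0.001,0.14,0,0,0,0],[0.001,0.001,0.18,0,0,0,0],[0.001,0.001,0.199,0,0,0,0]]])

```text
clock: 16.75
tcp_pos: [0.5744, 0.1543, 0.0298]
tool_rot: [[-0.003, -1.0, -0.006], [-1.0, 0.003, -0.003], [0.003, 0.006, -1.0]]
contact_force: [-0.1, -0.4, -0.1]
gripper_width: 0.0943
```

Emit:
arm_command(increments=[[[0,0,0,0,0,0,0],[0,0,0,0,0,0,0.3],[0,0,0,0,0,0,0.5],[0,0,0,0,0,0,0.7],[0,0,0,0,0,0,0.7]]])

```text
clock: 17.17
tcp_pos: [0.5791, 0.1567, 0.0357]
tool_rot: [[-0.0, -1.0, 0.004], [-1.0, 0.0, -0.002], [0.002, -0.004, -1.0]]
contact_force: [-0.3, -0.1, -0.4]
gripper_width: 0.0705
```

Emit:
arm_command(increments=[[[0,0,0,0,0,0,0.7],[0,0,0,0,0,0,0.7],[0,0,0,0,0,0,0.7],[0,0,0,0,0,0,0.7],[0,0,0,0,0,0,0.7]]])

```text
clock: 17.58
tcp_pos: [0.5774, 0.1565, 0.0338]
tool_rot: [[0.0, -1.0, 0.001], [-1.0, -0.0, -0.002], [0.002, -0.001, -1.0]]
contact_force: [-0.1, -0.2, 0.9]
gripper_width: 0.0416
```

Emit:
arm_command(increments=[[[0,0,0,0,0,0,0.7],[0,0,0,0,0,0,0.7]]])

```text
clock: 17.75
tcp_pos: [0.5775, 0.1565, 0.0338]
tool_rot: [[0.0, -1.0, 0.001], [-1.0, -0.0, -0.002], [0.002, -0.001, -1.0]]
contact_force: [-0.7, -0.0, 1.0]
gripper_width: 0.0409
```

Emit:
arm_command(increments=[[[0,0,-0.02,0,0,0,0.7],[0,0,-0.06,0,0,0,0.7],[0,0,-0.11,0,0,0,0.7],[0,0,-0.16,0,0,0,0.7],[0,0,-0.2,0,0,0,0.7]]])

```text
clock: 18.17
tcp_pos: [0.5778, 0.1571, 0.1565]
tool_rot: [[-0.0, -1.0, 0.002], [-1.0, 0.0, -0.001], [0.001, -0.002, -1.0]]
contact_force: [-0.3, -1.0, -0.1]
gripper_width: 0.0419
```

Emit:
arm_command(increments=[[[0.02,0.004,0,0,0,0,0.7],[0.06,0.012,0,0,0,0,0.7],[0.11,0.022,0,0,0,0,0.7],[0.16,0.032,0,0,0,0,0.7],[0.21,0.042,0,0,0,0,0.7]]])

```text
clock: 18.58
tcp_pos: [0.5504, 0.0295, 0.1527]
tool_rot: [[0.001, -1.0, -0.002], [-1.0, -0.001, -0.002], [0.002, 0.002, -1.0]]
contact_force: [0.5, 0.2, -1.2]
gripper_width: 0.0412
```

Emit:
arm_command(increments=[[[0.05,0.01,0,0,0,0,0.7],[0.1,0.02,0,0,0,0,0.7],[0.15,0.03,0,0,0,0,0.7],[0.2,0.04,0,0,0,0,0.7],[0.25,0.05,0,0,0,0,0.7]]])

```text
clock: 19.0
tcp_pos: [0.5202, -0.1206, 0.153]
tool_rot: [[-0.0, -1.0, -0.002], [-1.0, 0.0, -0.001], [0.001, 0.002, -1.0]]
contact_force: [0.6, -0.1, -1.3]
gripper_width: 0.041
```

Emit:
arm_command(increments=[[[0.05,0.01,0,0,0,0,0.7],[0.09,0.018,0,0,0,0,0.7],[0.12,0.023,0,0,0,0,0.7],[0.127,0.024,0,0,0,0,0.7],[0.127,0.024,0,0,0,0,0.7]]])

```text
clock: 19.42
tcp_pos: [0.5065, -0.1962, 0.1534]
tool_rot: [[-0.003, -1.0, -0.001], [-1.0, 0.003, -0.001], [0.001, 0.001, -1.0]]
contact_force: [0.7, -0.0, -0.4]
gripper_width: 0.0412
```

Emit:
arm_command(increments=[[[0,0,0.03,0,0,0,0.7],[0,0,0.07,0,0,0,0.7],[0,0,0.11,0,0,0,0.7],[0,0,0.14,0,0,0,0.7],[0,0,0.15,0,0,0,0.7]]])

```text
clock: 19.83
tcp_pos: [0.5048, -0.1923, 0.0605]
tool_rot: [[0.002, -1.0, -0.006], [-1.0, -0.002, 0.002], [-0.002, 0.006, -1.0]]
contact_force: [-0.2, -0.7, -1.0]
gripper_width: 0.0415
```

Emit:
arm_command(increments=[[[0,0,0,0,0,0,0.7],[0,0,0,0,0,0,0.7],[0,0,0,0,0,0,0.7]]])

```text
clock: 20.08
tcp_pos: [0.509, -0.1956, 0.0658]
tool_rot: [[0.001, -1.0, 0.003], [-1.0, -0.001, -0.003], [0.003, -0.003, -1.0]]
contact_force: [-0.4, 0.0, -1.3]
gripper_width: 0.0412
```

Emit:
arm_command(increments=[[[0,0,0.012,0,0,0,0.7],[0,0,0.024,0,0,0,0.7],[0,0,0.036,0,0,0,0.7],[0,0,0.042,0,0,0,0.7],[0,0,0.042,0,0,0,0.7]]])

```text
clock: 20.5
tcp_pos: [0.5065, -0.1949, 0.0376]
tool_rot: [[-0.0, -1.0, -0.002], [-1.0, 0.0, -0.0], [0.0, 0.002, -1.0]]
contact_force: [-0.3, -0.4, -0.5]
gripper_width: 0.0414
```

Emit:
arm_command(increments=[[[0,0,0,0,0,0,0.7],[0,0,0.002,0,0,0,0.7],[0,0,0.005,0,0,0,0.7],[0,0,0.007,0,0,0,0.7],[0,0,0.007,0,0,0,0.7]]])

```text
clock: 20.92
tcp_pos: [0.5076, -0.1955, 0.0348]
tool_rot: [[-0.0, -1.0, 0.0], [-1.0, 0.0, -0.002], [0.002, -0.0, -1.0]]
contact_force: [0.9, -0.6, -1.1]
gripper_width: 0.0414
```

Emit:
arm_command(increments=[[[0,0,0.001,0,0,0,0.7],[0,0,0.002,0,0,0,0.7],[0,0,0.002,0,0,0,0.7]]])

```text
clock: 21.17
tcp_pos: [0.5079, -0.1956, 0.0339]
tool_rot: [[-0.0, -1.0, 0.001], [-1.0, 0.0, -0.002], [0.002, -0.001, -1.0]]
contact_force: [0.3, -0.0, -0.7]
gripper_width: 0.0414
```

Emit:
arm_command(increments=[[[0,0,0,0,0,0,0.6],[0,0,0,0,0,0,0.5],[0,0,0,0,0,0,0.4],[0,0,0,0,0,0,0],[0,0,0,0,0,0,0]]])

```text
clock: 21.58
tcp_pos: [0.5079, -0.1956, 0.0339]
tool_rot: [[-0.0, -1.0, 0.001], [-1.0, 0.0, -0.002], [0.002, -0.001, -1.0]]
contact_force: [0.5, -0.0, 0.3]
gripper_width: 0.0632
```

Emit:
arm_command(increments=[[[0,0,0,0,0,0,0],[0,0,0,0,0,0,0],[0,0,0,0,0,0,0],[0,0,0,0,0,0,0],[0,0,0,0,0,0,0]]])

```text
clock: 22.0
tcp_pos: [0.5077, -0.1956, 0.0337]
tool_rot: [[-0.0, -1.0, 0.0], [-1.0, 0.0, -0.002], [0.002, -0.0, -1.0]]
contact_force: [0.9, -0.1, -0.1]
gripper_width: 0.0929
```

Emit:
arm_command(increments=[[[0,0,0,0,0,0,0],[0,0,-0.05,0,0,0,0],[0,0,-0.1,0,0,0,0],[0,0,-0.16,0,0,0,0],[0,0,-0.2,0,0,0,0]]])

```text
clock: 22.42
tcp_pos: [0.5087, -0.1959, 0.1569]
tool_rot: [[-0.0, -1.0, 0.003], [-1.0, 0.0, -0.004], [0.004, -0.003, -1.0]]
contact_force: [1.0, -0.3, 0.0]
gripper_width: 0.0937
```

Emit:
arm_command(increments=[[[-0.05,-0.02,0,0,0,0,0],[-0.11,-0.044,0,0,0,0,0],[-0.17,-0.068,0,0,0,0,0],[-0.23,-0.092,0,0,0,0,0],[-0.29,-0.116,0,0,0,0,0]]])

```text
clock: 22.83
tcp_pos: [0.5777, -0.0198, 0.1537]
tool_rot: [[-0.001, -1.0, 0.001], [-1.0, 0.001, -0.002], [0.002, -0.001, -1.0]]
contact_force: [0.2, -0.1, 0.3]
gripper_width: 0.0939
```

Emit:
arm_command(increments=[[[-0.06,-0.024,0,0,0,0,0],[-0.12,-0.048,0,0,0,0,0],[-0.18,-0.072,0,0,0,0,0],[-0.24,-0.096,0,0,0,0,0],[-0.29,-0.116,0,0,0,0,0]]])

```text
clock: 23.25
tcp_pos: [0.6473, 0.1555, 0.1529]
tool_rot: [[0.001, -1.0, 0.0], [-1.0, -0.001, -0.001], [0.001, -0.0, -1.0]]
contact_force: [-0.4, -1.5, -0.3]
gripper_width: 0.0941
```

Emit:
arm_command(increments=[[[0,0,0,0,0,0,0],[0,0,0,0,0,0,0]]])

```text
clock: 23.42
tcp_pos: [0.6468, 0.1544, 0.1525]
tool_rot: [[0.003, -1.0, -0.0], [-1.0, -0.003, -0.002], [0.002, 0.0, -1.0]]
contact_force: [0.3, -0.1, 0.4]
gripper_width: 0.0943
```

```bash
python3 look.py 5
```

```text
23.4167 [0.6468 0.1544 0.1525] 0.09429954078142345
side red 278 xy 0.8211 -0.3098 r 0.0053 ztop 0.1622 rack x,y 0.2642 -0.1465
side blue 202 xy 0.5082 -0.1955 r 0.0218 ztop 0.077 rack x,y -0.035 -0.0002
side yellow 190 xy 0.644 0.152 r 0.0203 ztop 0.0771 rack x,y 0.1364 0.3313
top red 746 xy 0.8243 -0.3114 r 0.0079 ztop 0.1683 rack x,y 0.2672 -0.1485
top green 884 xy 0.823 -0.3115 r 0.0307 ztop 0.1282 rack x,y 0.266 -0.1484
top yellow 476 xy 0.6469 0.1526 r 0.0208 ztop 0.0775 rack x,y 0.1393 0.3315
```

View pics/l5.png

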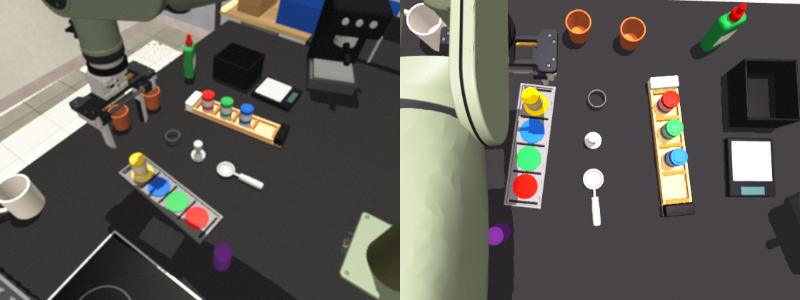

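Red, green and blue fill the first three pockets at (668,100), (673,129) and (677,158). The gripper is over yellow at (0.646, 0.152).

Emit:
arm_command(increments=[[[0,0,0.04,0,0,0,0],[0,0,0.09,0,0,0,0],[0.001,0.001,0.14,0,0,0,0],[0.001,0.001,0.18,0,0,0,0],[0.001,0.001,0.199,0,0,0,0]]])

```text
clock: 23.93
tcp_pos: [0.6429, 0.1494, 0.0296]
tool_rot: [[-0.003, -1.0, -0.007], [-1.0, 0.003, -0.003], [0.003, 0.007, -1.0]]
contact_force: [-1.1, -0.2, -0.8]
gripper_width: 0.0944
```

Emit:
arm_command(increments=[[[0,0,0,0,0,0,0],[0,0,0,0,0,0,0.3],[0,0,0,0,0,0,0.5],[0,0,0,0,0,0,0.7],[0,0,0,0,0,0,0.7]]])

```text
clock: 24.35
tcp_pos: [0.6481, 0.1519, 0.0361]
tool_rot: [[-0.0, -1.0, 0.004], [-1.0, 0.0, -0.002], [0.002, -0.004, -1.0]]
contact_force: [-0.6, -0.1, 0.7]
gripper_width: 0.071
```

Emit:
arm_command(increments=[[[0,0,0,0,0,0,0.7],[0,0,0,0,0,0,0.7],[0,0,0,0,0,0,0.7],[0,0,0,0,0,0,0.7],[0,0,0,0,0,0,0.7]]])

```text
clock: 24.77
tcp_pos: [0.6463, 0.1519, 0.0338]
tool_rot: [[0.0, -1.0, 0.0], [-1.0, -0.0, -0.002], [0.002, -0.0, -1.0]]
contact_force: [0.5, -0.3, 0.8]
gripper_width: 0.0414
```

Emit:
arm_command(increments=[[[0,0,0,0,0,0,0.7],[0,0,0,0,0,0,0.7]]])

```text
clock: 24.93
tcp_pos: [0.6464, 0.1519, 0.0338]
tool_rot: [[-0.0, -1.0, 0.0], [-1.0, 0.0, -0.002], [0.002, -0.0, -1.0]]
contact_force: [0.6, 0.1, 1.1]
gripper_width: 0.0413
```

Emit:
arm_command(increments=[[[0,0,-0.02,0,0,0,0.7],[0,0,-0.06,0,0,0,0.7],[0,0,-0.11,0,0,0,0.7],[0,0,-0.16,0,0,0,0.7],[0,0,-0.2,0,0,0,0.7]]])

```text
clock: 25.35
tcp_pos: [0.6469, 0.1522, 0.1568]
tool_rot: [[-0.0, -1.0, 0.003], [-1.0, 0.0, -0.002], [0.002, -0.003, -1.0]]
contact_force: [0.8, 0.1, -1.3]
gripper_width: 0.0413
```

Emit:
arm_command(increments=[[[0.02,0.012,0,0,0,0,0.7],[0.06,0.036,0,0,0,0,0.7],[0.11,0.065,0,0,0,0,0.7],[0.16,0.095,0,0,0,0,0.7],[0.21,0.124,0,0,0,0,0.7]]])

```text
clock: 25.77
tcp_pos: [0.5708, 0.0252, 0.1545]
tool_rot: [[0.001, -1.0, 0.001], [-1.0, -0.001, -0.002], [0.002, -0.001, -1.0]]
contact_force: [0.4, -1.1, -1.3]
gripper_width: 0.0413
```

Emit:
arm_command(increments=[[[0.05,0.03,0,0,0,0,0.7],[0.1,0.06,0,0,0,0,0.7],[0.15,0.09,0,0,0,0,0.7],[0.2,0.12,0,0,0,0,0.7],[0.25,0.147,0,0,0,0,0.7]]])

```text
clock: 26.18
tcp_pos: [0.4824, -0.125, 0.1549]
tool_rot: [[0.0, -1.0, 0.001], [-1.0, -0.0, -0.002], [0.002, -0.001, -1.0]]
contact_force: [0.7, -0.8, -1.3]
gripper_width: 0.0415
```

Emit:
arm_command(increments=[[[0.05,0.03,0,0,0,0,0.7],[0.09,0.055,0,0,0,0,0.7],[0.12,0.07,0,0,0,0,0.7],[0.131,0.075,0,0,0,0,0.7],[0.131,0.075,0,0,0,0,0.7]]])

```text
clock: 26.6
tcp_pos: [0.4383, -0.2038, 0.1549]
tool_rot: [[-0.003, -1.0, 0.001], [-1.0, 0.003, -0.002], [0.002, -0.001, -1.0]]
contact_force: [-0.1, 0.4, -1.4]
gripper_width: 0.0414
```

Emit:
arm_command(increments=[[[0,0,0.03,0,0,0,0.7],[0,0,0.07,0,0,0,0.7],[0,0,0.11,0,0,0,0.7],[0,0,0.14,0,0,0,0.7],[0,0,0.15,0,0,0,0.7]]])

```text
clock: 27.02
tcp_pos: [0.4371, -0.1997, 0.0614]
tool_rot: [[0.002, -1.0, -0.004], [-1.0, -0.002, 0.002], [-0.002, 0.004, -1.0]]
contact_force: [-0.2, -0.0, -0.5]
gripper_width: 0.0411
```

Emit:
arm_command(increments=[[[0,0,0,0,0,0,0.7],[0,0,0,0,0,0,0.7],[0,0,0,0,0,0,0.7]]])

```text
clock: 27.27
tcp_pos: [0.4402, -0.203, 0.0658]
tool_rot: [[0.001, -1.0, 0.003], [-1.0, -0.001, -0.003], [0.003, -0.003, -1.0]]
contact_force: [-0.5, 0.0, -1.9]
gripper_width: 0.0414
```

Emit:
arm_command(increments=[[[0,0,0.012,0,0,0,0.7],[0,0,0.024,0,0,0,0.7],[0,0,0.036,0,0,0,0.7],[0,0,0.042,0,0,0,0.7],[0,0,0.042,0,0,0,0.7]]])

```text
clock: 27.68
tcp_pos: [0.4375, -0.202, 0.0377]
tool_rot: [[-0.0, -1.0, -0.002], [-1.0, 0.0, -0.0], [0.0, 0.002, -1.0]]
contact_force: [-1.1, 0.3, -1.2]
gripper_width: 0.0412
```

Emit:
arm_command(increments=[[[0,0,0,0,0,0,0.7],[0,0,0.002,0,0,0,0.7],[0,0,0.005,0,0,0,0.7],[0,0,0.007,0,0,0,0.7],[0,0,0.007,0,0,0,0.7]]])

```text
clock: 28.1
tcp_pos: [0.4386, -0.2027, 0.0348]
tool_rot: [[-0.0, -1.0, 0.0], [-1.0, 0.0, -0.002], [0.002, -0.0, -1.0]]
contact_force: [0.9, -0.2, -1.0]
gripper_width: 0.0411
```

Emit:
arm_command(increments=[[[0,0,0.001,0,0,0,0.7],[0,0,0.002,0,0,0,0.7],[0,0,0.002,0,0,0,0.7]]])

```text
clock: 28.35
tcp_pos: [0.4388, -0.2028, 0.0338]
tool_rot: [[-0.0, -1.0, 0.0], [-1.0, 0.0, -0.002], [0.002, -0.0, -1.0]]
contact_force: [0.2, 0.6, -1.0]
gripper_width: 0.041
```

Emit:
arm_command(increments=[[[0,0,0,0,0,0,0.6],[0,0,0,0,0,0,0.5],[0,0,0,0,0,0,0.4],[0,0,0,0,0,0,0],[0,0,0,0,0,0,0]]])

```text
clock: 28.77
tcp_pos: [0.4389, -0.2029, 0.0339]
tool_rot: [[-0.0, -1.0, 0.001], [-1.0, 0.0, -0.002], [0.002, -0.001, -1.0]]
contact_force: [0.9, -0.5, 0.4]
gripper_width: 0.0636
```

Emit:
arm_command(increments=[[[0,0,0,0,0,0,0],[0,0,0,0,0,0,0],[0,0,0,0,0,0,0],[0,0,0,0,0,0,0],[0,0,0,0,0,0,0]]])

```text
clock: 29.18
tcp_pos: [0.4387, -0.2028, 0.0337]
tool_rot: [[-0.0, -1.0, 0.0], [-1.0, 0.0, -0.002], [0.002, -0.0, -1.0]]
contact_force: [0.1, 0.5, 0.1]
gripper_width: 0.093
```

Emit:
arm_command(increments=[[[0,0,0,0,0,0,0],[0,0,-0.05,0,0,0,0],[0,0,-0.1,0,0,0,0],[0,0,-0.16,0,0,0,0],[0,0,-0.22,0,0,0,0]]])

```text
clock: 29.6
tcp_pos: [0.4379, -0.202, 0.1665]
tool_rot: [[-0.0, -1.0, -0.001], [-1.0, 0.0, -0.001], [0.001, 0.001, -1.0]]
contact_force: [0.9, -0.3, -0.6]
gripper_width: 0.0939
```

Emit:
arm_command(increments=[[[-0.05,0,0,0,0,0,0],[-0.1,0,0,0,0,0,0],[-0.16,0,0,0,0,0,0],[-0.22,0,0,0,0,0,0],[-0.28,0,0,0,0,0,0]]])

```text
clock: 30.02
tcp_pos: [0.4384, -0.0332, 0.1656]
tool_rot: [[-0.001, -1.0, 0.001], [-1.0, 0.001, -0.002], [0.002, -0.001, -1.0]]
contact_force: [0.7, -0.6, 0.9]
gripper_width: 0.0937
```

Emit:
arm_command(increments=[[[-0.06,0,0,0,0,0,0],[-0.12,0,0,0,0,0,0],[-0.17,0,0,0,0,0,0],[-0.2,0,0,0,0,0,0],[-0.2,0,0,0,0,0,0]]])

```text
clock: 30.43
tcp_pos: [0.4382, 0.0886, 0.1652]
tool_rot: [[0.005, -1.0, 0.0], [-1.0, -0.005, -0.001], [0.001, -0.0, -1.0]]
contact_force: [-0.8, 0.1, 0.0]
gripper_width: 0.0935
```

```bash
sed -i 's/(W\[...,2\]<.2)/(W[...,2]<.2)\&(W[...,0]<.75)/' look.py; python3 look.py 6
```

```text
30.4333 [0.4382 0.0886 0.1652] 0.09349336577635962
side blue 86 xy 0.504 -0.1947 r 0.0208 ztop 0.0766 rack x,y -0.0391 0.0011
side yellow 143 xy 0.4391 -0.2003 r 0.0211 ztop 0.0763 rack x,y -0.1043 0.0023
top red 372 xy 0.6469 -0.1792 r 0.021 ztop 0.0774 rack x,y 0.1046 0.0016
top yellow 495 xy 0.4403 -0.2014 r 0.0208 ztop 0.0771 rack x,y -0.1031 0.0011
```

View pics/l6.png

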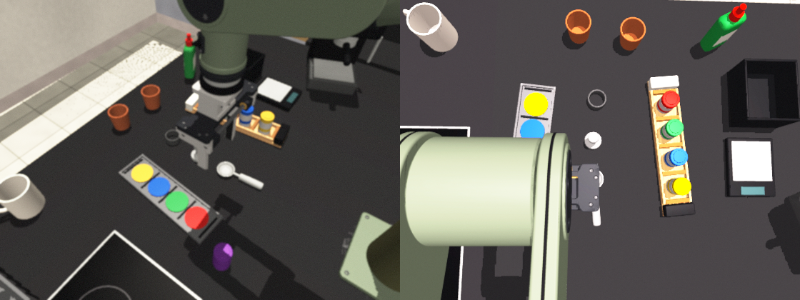

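All four tins are in the rack, in order red, green, blue, yellow from white. My colour threshold missed green and blue in the top view, so I'll measure those two with looser ones.

```bash
python3 - <<'E'
from h import *
c=load("top6.npz");W=cloud(c)-[.0015,-.0012,.003]
ctr=np.array([.543,-.1917]);u=np.array([.9945,.1045]);w=np.array([-.1045,.9945])
m=(W[...,2]>.07)&(W[...,2]<.09)&(W[...,1]<-.12)&(W[...,1]>-.27)&(W[...,0]>.35)&(W[...,0]<.72)
l,lab,st,ce=cv2.connectedComponentsWithStats(m.astype(np.uint8))
for i in range(1,l):
    if st[i,4]>50:
        q=W[lab==i];(x,y),r=cv2.minEnclosingCircle(q[:,:2].astype(np.float32));d=np.array([x,y])-ctr
        A=np.c_[q[:,:2]-q[:,:2].mean(0),np.ones(len(q))];g=np.linalg.lstsq(A,q[:,2],rcond=None)[0]
        print(ce[i].round(),c["frame"][lab==i].mean(0).round(),st[i,4],"r",round(r,4),"z",np.median(q[:,2]).round(4),"rack",(d@u).round(4),(d@w).round(4),"tilt",g[:2].round(3))
E
```

```text
[379. 138.] [ 65.  81. 254.] 464 r 0.0214 z 0.0751 rack 0.1042 0.0015 tilt [ 0.012 -0.016]
[384. 178.] [155. 248. 113.] 476 r 0.0212 z 0.0749 rack 0.0355 0.0014 tilt [ 0.016 -0.015]
[390. 219.] [253. 206.  95.] 482 r 0.0207 z 0.0748 rack -0.0349 -0.0001 tilt [ 0.009 -0.013]
[395. 260.] [  4. 252. 254.] 502 r 0.0211 z 0.0748 rack -0.1037 0.0011 tilt [-0.    -0.012]
```

All four are flat and within about 2 mm of their pocket centres, with the gripper clear, so I'm handing in.

```bash
python3 -c "
from workcell import hand_in
print(hand_in())"
```

```text
the job is handed in; nothing more can be done
None
```

All four tins are in the rack and the job is handed in, finished at about 30 s of the 115 s allowed. From the white end block the order is red, green, blue, yellow, matching their near-to-far order in the tray. No verdict was reported.

- **Position:** the last top view puts each tin within about 2 mm of its pocket centre, with the limit at 14 mm.
- **Upright:** the lid tops are at equal height (75 mm median) and tilted by about 0.02 rad or less. They read 2.5 mm below the nominal 77.5 mm, though the 95th-percentile heights I used elsewhere read about 77 mm.
- **Release:** the gripper was open and well clear of everything, about 165 mm above the table.

**Checks that disagreed:**
- The two cameras differ by about 3–4 mm in both height and position, so I averaged them.
- My first height estimate from matching the coloured areas across the two views was poor: 43–68 mm for lids that stand at about 77 mm. The areas included the tins' sides and bands. I used the depth readings from both views instead.
- In the last side view only blue and yellow were visible. Blue read about 4 mm off centre there, against under 1 mm from the top, probably because it was partly hidden.

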